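# Meter two tubes out of the slide-gate hopper

### The job

Dispense just the two green-capped tubes from the hopper. First slide the red-finned stop collar along its bar until its pointer stands on the green band and let go of it; then pull the gate out by its blue handle until it meets the collar so that both green-capped tubes drop into the tray below, and push the gate fully shut again. The orange-capped tubes must stay in the hopper and the collar on the band; leave the small round bottle, the timer and everything else on the bench alone.

Things in the scene. Friction and masses are not known exactly. Their poses are not given: they have to be found in the camera images.
- hopper: Fixed dosing hopper on a stand, 176 x 220 mm footprint, white walls, rim 150 mm above the bench (134 mm at the front). Origin: centre of its footprint, on the bench. Its x axis points from the front (the side with the guide bar, towards the robot) to the back; its y axis is the direction in which the gate is pulled open; z up. A 12 mm steel guide bar runs along y at x = -110 mm, 116 mm above the bench.
- lanes (a point): Centre of the hopper's four lanes, at the gate's top face (99.5 mm above the bench). Lanes are 44 mm apart along y (at y = -66, -22, 22, 66 mm), 3 mm dividers; in each a capped tube lies along x on the gate. Opening uncovers the lanes from the y = -88 mm end: both green tubes are free at about 82 mm opening, the first orange one drops beyond about 105 mm.
- tray (a point): Centre of the floor of the open catch tray under the gate, 11 mm above the bench; 140 x 180 mm inside.
- gate (a joint): How far the steel slide gate is pulled out along the hopper's +y (m): 0 shut (end stop), up to 0.165. Stays where it is left; friction about 2.5 N. A steel dog on the gate, running along the guide bar, meets the collar: the gate stops at 0.092 + the collar's value (0.092 with the pointer at the band's middle). Pulled further with over about 7 N more, it drags the collar along.
- gate_handle (a point): Grip point of the gate's upright blue handle, 25 mm below its top, 175 mm above the bench, clear of the hopper's rim (150 mm). The handle is 14 mm thick along the hopper's y and 36 mm wide along x, free down to 101 mm above the bench. With the gate shut the point lies at hopper x = 0, y = 155 mm; it moves with the gate.
- collar (a joint): Position of the brass stop collar along the guide bar (m): 0 when its pointer is at the middle of the green band, positive towards the hopper's +y (the gate handle's side); range -0.05 to 0.066. It slides with about 7 N of friction and stays where it is left.
- collar_fin (a point): Grip point of the red upright fin on the brass collar, 19 mm below its top, 175 mm above the bench, at hopper x = -110 mm. Fin 14 mm thick along the hopper's y, 28 mm wide along x, free down to 130 mm above the bench. The collar is 20 mm long, 28 mm across; a thin red pointer (3 mm) sticks out to the front from its middle, over the white scale strip.
- band (a point): Middle of the green band on the white scale strip, 106 mm above the bench, at hopper x = -141, y = 21 mm. The band is 16 mm wide along y: the pointer counts as on it within 8 mm of its middle.
- green_1_mid (a point): Middle of the green-capped tube (34 mm thick, 116 mm long) in the lane at y = -66 mm, lying, its axis about 117 mm above the bench; about 28 mm above the bench once it lies in the tray.
- green_2_mid (a point): Middle of the other green-capped tube, same size, in the lane at y = -22 mm.
- orange_1_mid (a point): Middle of an orange-capped tube, same size, in the lane at y = +22 mm.
- orange_2_mid (a point): Middle of the other orange-capped tube, same size, in the lane at y = +66 mm.
- small_bottle: Small round white bottle with a green cap, 42 mm across, 78 mm high, standing on the bench to the right of the hopper; a bystander. Origin: centre of its underside.
- timer: White timer, 58 x 58 x 20 mm, lying to the left; bystander. Origin: centre of its underside.
Things that resemble listed ones, but are neither listed nor needed, are in the scene too. What is shaped like the part that bears orange_1_mid but purple is not meant. Leave any yellow look-alike of the part that bears green_2_mid alone.

How it is judged:
By the outcome, as a careful person would: the job done as asked, in the order asked, and still so for the second after the job is handed in, with the robot touching nothing.
It also fails if it takes over 58 s, if anything falls off the work surface, if the arm or the gripper's body presses on something with over 40 N, if the wrist force passes 120 N, or if a joint passes its speed limit or range.

### The arm

A 7-joint arm with a two-finger parallel gripper is mounted at the origin on a cart in front of the work surface, level with it; the furniture and walls round the work are solid. World frame = base frame: x ahead of the robot, y to its left, z up, the work surface at z = 0. Lengths are in m, angles in rad, forces in N, time in s.
With the tool pointing down it reaches from about 0.425 to 0.925 m from the base axis. Payload 6.8 kg.
Tool frame: the origin (TCP) lies at the very end of the fingers, on their centre line; the grasp point (between the pads) lies 19 mm behind it (r.hold_point_z is the distance from the TCP to the grasp point, in m); z points along the fingers, y is the direction in which the jaws open and shut (so a half turn about z gives the same grasp; the last joint's range is limited). The gripper opens to 85 mm and grips with 20 to 120 N. Pads are 22 mm wide; open, the fingers measure 114 mm over their backs; the gripper's body (76 mm by 85 mm) begins 54 mm behind the grasp point. The pads swing forward as they close: fully open they stand 13 mm farther back than shut.
Start: joints at [-1.266, 0.477, 0.022, 1.555, -0.011, 1.109, -0.083], TCP at [0.271, 0.618, 0.231] pointing down, gripper open.
Joint ranges: [-2.96, 2.96], [-0.34, 2.1], [-1.41, 1.46], [0.24, 2.44], [-1.37, 4.51], [0.17, 1.92], [-2.96, 2.96]. Speed limits (rad/s): [2.39, 2.39, 3.14, 3.14, 3.14, 3.14, 3.14].

### API

Orientations are given as a rotation vector (axis times angle).
In Python, from bench import r gives the robot as it stands.
- The arm moves only by the tool play_rows, never from a script. Its argument "commands" is a list of rows, each a list of 7 numbers: the finger opening in m, from 0 to 0.0854, then the shift along the tool's x, y, z in m, then the turn, a rotation vector about the tool's x, y, z in rad. In form: [[gripper, dx, dy, dz, rx, ry, rz], ...]. A call has 1 to 5 rows; each row shifts and turns the commanded pose from where the row before left it, along the tool's axes as they then stand; what a row does not reach is not made up. A row lasts 1/12 s, in which the tool goes at most 41.7 mm and 7.16 degrees, less where a joint would pass 70% of its speed; a pose out of reach is approached as far as the arm can. A call with a gripper value outside its range is refused whole. The fingers move at their own pace and stop on an object; "force" is the grip in N (left out, the last holds). Time passes only in rows, so rows that do not move let the fingers close. It gives the time, the measured TCP pose, the force and the opening at its end, in the units of the state.
- r.get_obs(): the state, without advancing time (a new reading comes with each control period).
- r.grab_frame(name): name is "scene" or "side" or "wrist"; returns a dict with "pixels" (480x640x3 uint8, red, green, blue), "vfov" (degrees; the focal length in pixels is half the picture's height over the tangent of half this angle, whatever the lens; pixels are square), "cx", "cy" (the principal point, pixels), "world_to_cam" (4x4, takes a point from world to camera coordinates). Camera axes: x right, y down, z forward; pixel columns grow to the right and rows downward; lengths in m; the calibration is good to about 2 mm. The wrist camera is an equidistant fisheye: a pixel r from the principal point sees the ray r / f radians off the axis. A picture is of the moment at which its call begins. There is no depth.
- r.hand_in(): hands the job in, once; it reports no verdict.
The state is a dict: "clock": time; "joints": joint angles; "qvel": joint speeds; "tau": joint torques, N m; "tcp_pos": TCP position; "orientation": TCP orientation; "contact_force": force on the tool from outside, world axes, zero at the start; "moment": the same for the moment, N m; "grip_width": finger opening in m.
Only numpy, scipy, OpenCV 4.12 (cv2) and the standard library are available. Lean on these libraries where they do the work, as an engineer would, in place of code of your own. Each camera call takes 0.05 s, during which the arm holds its last target.

## Working session

There is one attempt and no reset: what is moved stays moved. The work goes in short steps, Python scripts to look and compute and a tool call to move; the robot and the scene stay as the last step left them, time stands still between calls to the robot, and variables do not carry over. Pictures are saved under pics/ and viewed, and the job is handed in when it is done.

Besides the shell and the picture viewer there is one more tool, called after "Call:" as name(argument=value, ...) on one line, values as JSON. play_rows: Moves the arm, as the interface text tells. Its arguments: {"type":"object","properties":{"commands":{"type":"array","items":{"type":"array","items":{"type":"number"}}},"force":{"type":"number"}},"required":["commands"]}

```bash
mkdir -p pics; ls; python3 - <<'E'
from bench import r
import cv2
o=r.get_obs();print(o)
for n in("scene","side","wrist"):
    f=r.grab_frame(n);cv2.imwrite(f"pics/{n}0.png",f["pixels"][:,:,::-1]);print(n,f["vfov"],f["cx"],f["cy"],f["world_to_cam"].round(3).tolist())
E
```

```text
pics
{'clock': 0.0, 'joints': array([-1.26607826,  0.47780952,  0.02231613,  1.55647266, -0.01150303,
        1.10930318, -0.0831051 ]), 'qvel': array([ 0.00228457, -0.00015938,  0.00067292, -0.00064289,  0.00063018,
        0.0001157 ,  0.00103157]), 'tau': array([ 8.19056959e-05, -5.96454334e+01,  1.60826448e+00, -2.81200755e+01,
        1.25520685e-02,  9.25564760e-03,  2.28182410e-05]), 'tcp_pos': array([0.27056202, 0.6177399 , 0.23030999]), 'orientation': array([-6.43750000e-01, -3.07466427e+00,  2.90103805e-03]), 'contact_force': array([-0.52818336, -0.30792879, -0.66489461]), 'moment': array([ 0.0240971 , -0.04501592,  0.03029528]), 'grip_width': 0.08582963267577617}
scene 47.351491020847504 320.95011398213944 237.74008395078044 [[0.872, -0.489, 0.005, -0.506], [-0.361, -0.65, -0.669, 0.175], [0.33, 0.581, -0.744, 1.637], [0.0, 0.0, 0.0, 1.0]]
side 45.994862399480546 315.5482645551492 249.7791847103278 [[0.35, -0.936, 0.015, -0.308], [-0.725, -0.281, -0.629, 0.384], [0.593, 0.21, -0.777, 1.143], [0.0, 0.0, 0.0, 1.0]]
wrist 65.70646984690485 321.16961630033006 240.78332106463253 [[0.402, 0.916, -0.002, -0.674], [0.866, -0.379, 0.326, -0.043], [0.298, -0.132, -0.945, 0.38], [0.0, 0.0, 0.0, 1.0]]
```

View pics/scene0.png

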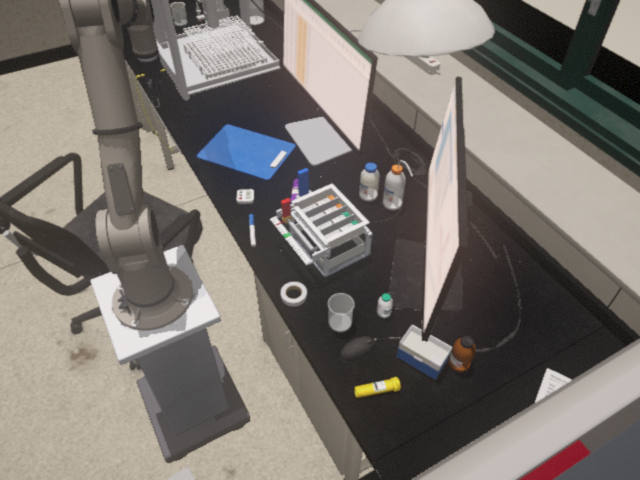

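View pics/side0.png

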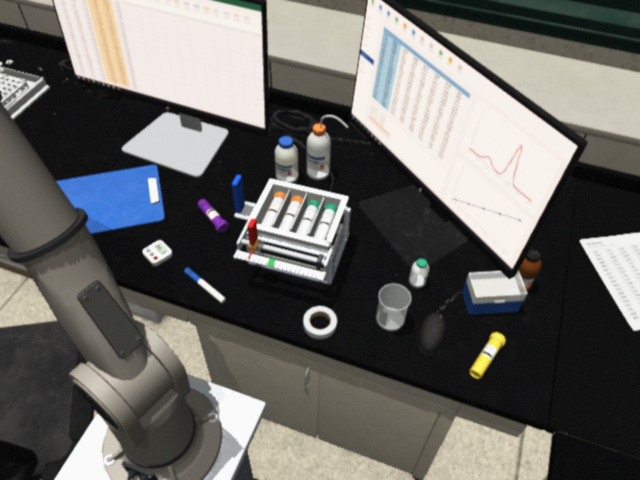

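View pics/wrist0.png

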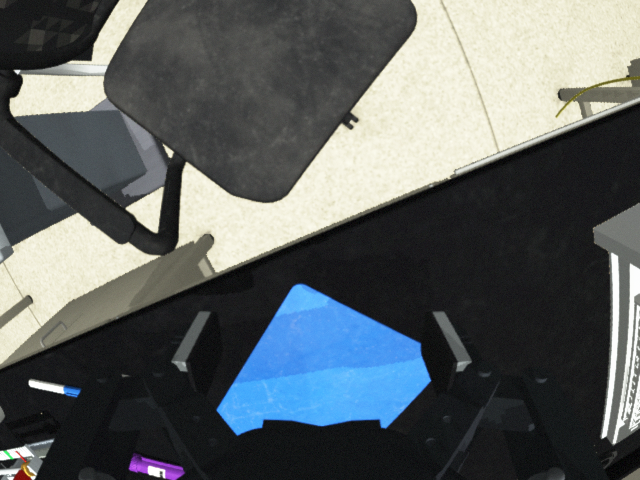

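The side view shows the hopper at about (295,230), the blue handle at (238,193), the red fin at (252,240) and the green band at (270,262). 

Possible mix-ups:
- **Blue:** handle (238,193), bottle cap (286,143), folder (110,195), pen end (190,271).
- **Red:** fin (252,232) only.
- **Green:** band (270,262), tube caps (311,205) and (329,208), small bottle cap (421,265).
- **Tubes:** the purple (212,215) and yellow (488,355) ones are decoys.

I choose the handle on the hopper's left end and the fin on the bar. Next is a close crop to check.

```bash
python3 - <<'E'
import cv2
a=cv2.imread('pics/side0.png')[160:290,200:370];cv2.imwrite('pics/c_side.png',cv2.resize(a,None,fx=4.5,fy=4.5,interpolation=cv2.INTER_CUBIC))
a=cv2.imread('pics/scene0.png')[155:285,260:390];cv2.imwrite('pics/c_scene.png',cv2.resize(a,None,fx=4.5,fy=4.5,interpolation=cv2.INTER_CUBIC))
E
```

```text
(no output)
```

View pics/c_side.png

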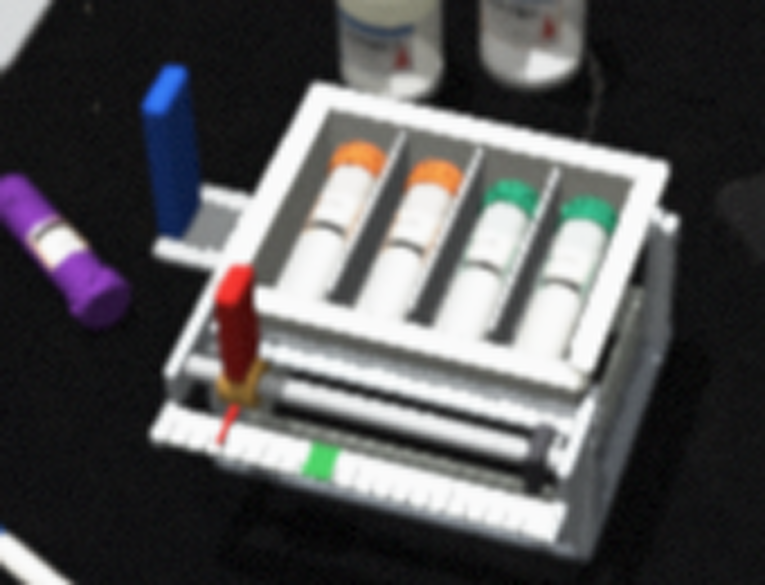

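View pics/c_scene.png

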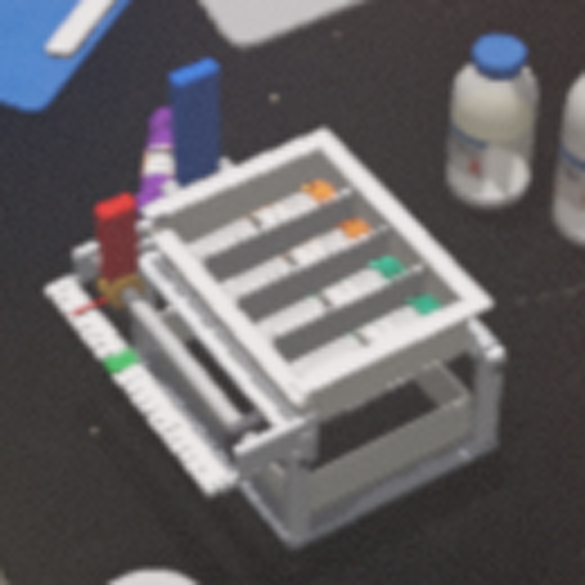

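```bash
cat > h.py <<'E'
import numpy as np,cv2
from bench import r
def cam(n):
    f=r.grab_frame(n);f['img']=f['pixels'];f['f']=240/np.tan(np.radians(f['vfov']/2));return f
def ray(f,u,v):
    T=f['world_to_cam'];R=T[:3,:3];c=-R.T@T[:3,3]
    d=R.T@np.array([(u-f['cx'])/f['f'],(v-f['cy'])/f['f'],1]);return c,d/np.linalg.norm(d)
def plane(f,u,v,z):
    c,d=ray(f,u,v);return c+d*(z-c[2])/d[2]
def proj(f,p):
    q=f['world_to_cam'][:3]@np.append(p,1);return f['cx']+f['f']*q[0]/q[2],f['cy']+f['f']*q[1]/q[2]
def blob(f,lo,hi,box,off=0):
    x0,y0,x1,y1=box;h=cv2.cvtColor(f['img'],cv2.COLOR_RGB2HSV)
    m=cv2.inRange(h,np.array(lo),np.array(hi));k=np.zeros_like(m);k[y0:y1,x0:x1]=m[y0:y1,x0:x1]
    n,l,s,c=cv2.connectedComponentsWithStats(k)
    if n<2:return None
    i=1+np.argmax(s[1:,4]);return c[i],s[i]
E
python3 - <<'E'
from h import *
B={'side':[(225,165,250,220),(240,210,265,262),(262,255,280,272)],'scene':[(294,160,315,200),(278,195,295,222),(278,225,296,242)]}
for n in B:
    f=cam(n);h=cv2.cvtColor(f['img'],cv2.COLOR_RGB2HSV)
    bt=blob(f,(100,120,185),(125,255,255),B[n][0]);rt=blob(f,(0,140,170),(8,255,255),B[n][1]);g=blob(f,(45,90,90),(80,255,255),B[n][2])
    for nm,b,z in(('handle',bt,.2),('fin',rt,.194),('band',g,.106)):
        print(n,nm,b[0].round(1),b[1],plane(f,*b[0],z).round(4))
    x0,y0,x1,y1=B[n][0]; print(h[y0:y0+14,x0:x1,2])
E
```

```text
side handle [236.  179.6] [232 175   9  10  45] [0.5534 0.0819 0.2   ]
side fin [251.5 222.7] [248 219   8   9  40] [ 0.4474 -0.006   0.194 ]
side band [270.9 262. ] [267 258   8   9  47] [ 0.4225 -0.0591  0.106 ]
[[ 15  19  19  19  18  20  18  19  18  20  16  19  16  21  15  17  18  15
   19  19  18  19  18  20  19]
 [ 18  19  21  17  19  19  16  19  18  16  16  18  16  19  16  18  19  18
   16  14  17  18  17  19  18]
 [ 19  19  19  19  19  18  17  18  16  17  18  17  20  17  20  17  18  15
   17  18  19  16  19  18  17]
 [ 17  20  18  14  19  16  17  12  20  16  17  15  19  18  20  18  17  16
   18  15  20  20  20  16  19]
 [ 19  21  17  19  16  17  19  20  18  20  17  19  15  21  18  21  21  19
   19  20  19  18  13  18  19]
 [ 18  18  19  19  17  19  16  17  17  17  19  20  19  21  16  20  18  21
   21  17  16  15  19  19  16]
 [ 16  17  18  19  18  18  16  17  18  18  19  17  22  18  20  21  20  20
   21  21  19  17  17  20  17]
 [ 17  20  17  16  18  18  18  18  16  18  17  16  23  20  20  18  19  20
   17  15  20  18  16  19  16]
 [ 17  19  17  19  18  17  19  20  21  17  20 
[... 1348 characters left out ...]
4  67  64  64  66  66  66  65  66  67  68  69  68  68  65  66
   69  78  80]
 [ 65  63  64  65  65  64  65  64  65  70  73  93  95  79  67  64  65  66
   68  64  64]
 [ 63  66  64  64  66  64  66  70  78  97 132 176 183 141  87  68  66  65
   63  65  64]
 [ 66  63  66  65  65  73  94 120 143 185 204 212 212 187 131  78  66  63
   67  64  66]
 [ 63  68  64  71  97 128 178 201 206 214 217 211 200 179 133  77  66  62
   65  64  65]
 [ 65  63  69 112 178 202 212 217 216 209 198 179 157 137 105  72  64  66
   64  66  65]
 [ 65  63  72 118 183 211 212 202 190 169 149 132 118 112  90  70  63  65
   66  65  66]
 [ 63  63  71  99 148 181 182 162 143 125 114 109 109 108  91  69  64  65
   64  64  62]]
```

The crop confirms the blue upright handle, the red fin on its brass collar with the pointer left of the band, and the green tubes on the right. Averaged over the two views, the hopper is near (0.564, -0.074) with yaw of about 3.2° and the collar at about +0.052. The handle–band distance is 0.1935 m measured against 0.1945 m nominal. First I'll align the tool's yaw.

Call:
play_rows(commands=[[0.0854, 0, 0, -0.01, 0, 0, -0.094], [0.0854, 0, 0, -0.01, 0, 0, -0.094], [0.0854, 0, 0, -0.01, 0, 0, -0.094], [0.0854, 0, 0, -0.01, 0, 0, -0.093], [0.0854, 0, 0, -0.01, 0, 0, -0.093]], force=40)

```text
clock: 0.67
tcp_pos: [0.2708, 0.6182, 0.2816]
orientation: [0.094, -3.14, 0.0]
contact_force: [0.2, -0.6, -0.4]
grip_width: 0.0853
```

```bash
cat >> h.py <<'E'
from scipy.spatial.transform import Rotation as Ro
def delta(target,yaw):
    o=r.get_obs();R=Ro.from_rotvec(o['orientation']).as_matrix()
    G=np.array([[-np.cos(yaw),-np.sin(yaw),0],[-np.sin(yaw),np.cos(yaw),0],[0,0,-1]])
    print('t',round(o['clock'],2),'tcp',o['tcp_pos'].round(4),'F',o['contact_force'].round(1),'w',round(o['grip_width'],4))
    print('tool shift',(R.T@(np.array(target)-o['tcp_pos'])).round(4),'turn',Ro.from_matrix(R.T@G).as_rotvec().round(4))
E
python3 - <<'E'
from h import *
delta((.449,-.0075,.26),np.radians(3.2))
E
```

```text
t 0.67 tcp [0.2708 0.6182 0.2816] F [ 0.2 -0.6 -0.4] w 0.0853
tool shift [-0.1406 -0.6352  0.0218] turn [-0.0003 -0.0001  0.0039]
```

Call:
play_rows(commands=[[0.0854, -0.008, -0.035, 0, 0, 0, 0.004], [0.0854, -0.008, -0.035, 0, 0, 0, 0], [0.0854, -0.008, -0.035, 0, 0, 0, 0], [0.0854, -0.008, -0.035, 0, 0, 0, 0], [0.0854, -0.008, -0.035, 0, 0, 0, 0]])

```text
clock: 1.08
tcp_pos: [0.3201, 0.4438, 0.2812]
orientation: [0.08, -3.141, 0.0]
contact_force: [-0.3, 1.0, -0.3]
grip_width: 0.0855
```

Call:
play_rows(commands=[[0.0854, -0.008, -0.035, 0, 0, 0, 0], [0.0854, -0.008, -0.035, 0, 0, 0, 0], [0.0854, -0.008, -0.035, 0, 0, 0, 0], [0.0854, -0.008, -0.035, 0, 0, 0, 0], [0.0854, -0.008, -0.035, 0, 0, 0, 0]])

```text
clock: 1.5
tcp_pos: [0.3689, 0.2711, 0.2814]
orientation: [-0.08, 3.14, 0.001]
contact_force: [0.6, 0.0, 0.3]
grip_width: 0.0853
```

Call:
play_rows(commands=[[0.0854, -0.008, -0.035, 0, 0, 0, 0], [0.0854, -0.008, -0.035, 0, 0, 0, 0], [0.0854, -0.008, -0.035, 0, 0, 0, 0], [0.0854, -0.008, -0.035, 0, 0, 0, 0], [0.0854, -0.008, -0.035, 0, 0, 0, 0]])

```text
clock: 1.92
tcp_pos: [0.4177, 0.0984, 0.2815]
orientation: [-0.08, 3.14, 0.001]
contact_force: [1.7, 0.2, -0.6]
grip_width: 0.0854
```

```bash
python3 - <<'E'
from h import *
delta((.449,-.0075,.26),np.radians(3.2))
f=cam("wrist");cv2.imwrite("pics/w1.png",f["pixels"][:,:,::-1])
E
```

```text
t 1.92 tcp [0.4177 0.0984 0.2815] F [ 1.7  0.2 -0.6] w 0.0854
tool shift [-0.0258 -0.1074  0.0215] turn [ 0.0005  0.0005 -0.0046]
```

View pics/w1.png

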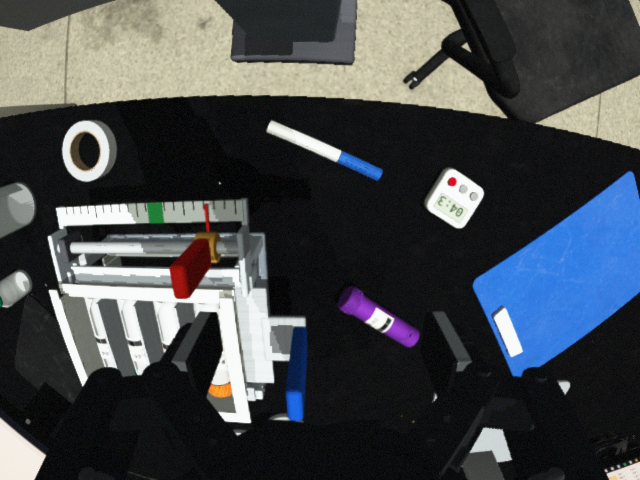

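The wrist view shows the fin top at (188,275), the band at (155,212), the pointer at (207,215) and the handle top at (296,370). I'll refine the hopper pose with this fisheye view.

```bash
cat >> h.py <<'E'
def wplane(f,u,v,z):
    x,y=u-f['cx'],v-f['cy'];q=np.hypot(x,y);t=q/f['f']
    d=np.array([np.sin(t)*x/q,np.sin(t)*y/q,np.cos(t)]);T=f['world_to_cam'];R=T[:3,:3];c=-R.T@T[:3,3];d=R.T@d
    return c+d*(z-c[2])/d[2]
E
python3 - <<'E'
from h import *
f=cam("wrist")
a=f['img'][195:310,40:260,::-1];cv2.imwrite('pics/w1c.png',cv2.resize(a,None,fx=3.6,fy=3.6,interpolation=cv2.INTER_CUBIC))
g=blob(f,(45,90,60),(80,255,255),(140,195,170,230));print('band',g[0],wplane(f,*g[0],.106))
p=blob(f,(0,140,80),(10,255,255),(195,200,220,226));print('ptr',p,wplane(f,*p[0],.112))
for nm,lo,hi,b,z in(('fin',(0,140,150),(8,255,255),(160,225,220,305),.194),('handle',(100,120,120),(125,255,255),(275,310,315,430),.2)):
    q=blob(f,lo,hi,b);print(nm,q,wplane(f,*q[0],z))
E
```

```text
band [161.95145631 211.94174757] [ 0.42351114 -0.05947624  0.106     ]
ptr (array([214.47222222, 214.34722222]), array([212, 203,   6,  23,  72], dtype=int32)) [ 0.42283875 -0.00496625  0.112     ]
fin (array([187.55298013, 282.40397351]), array([180, 268,  19,  30, 302], dtype=int32)) [ 0.4509308  -0.00416503  0.194     ]
handle (array([304.76252723, 404.09368192]), array([297, 389,  17,  31, 459], dtype=int32)) [0.55436381 0.0825925  0.2       ]
```

View pics/w1c.png

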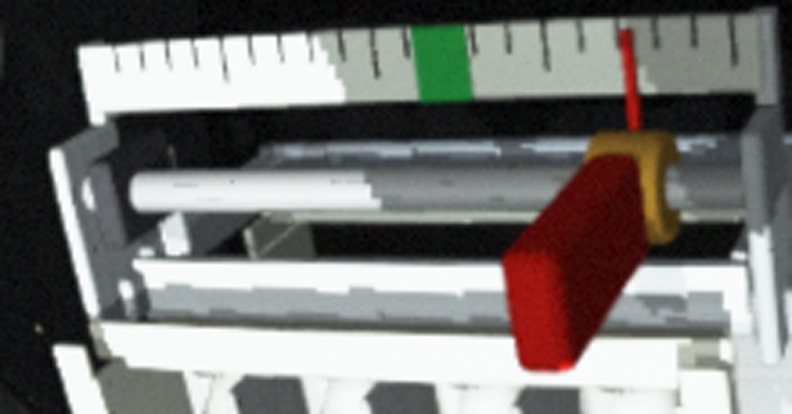

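```bash
python3 - <<'E'
from h import *
delta((.450,-.006,.156),np.radians(3.4))
E
```

```text
t 2.02 tcp [0.4186 0.0946 0.2815] F [-0.4 -0.6  0.1] w 0.0854
tool shift [-0.027  -0.1017  0.1257] turn [-0.0009  0.0007 -0.0172]
```

Call:
play_rows(commands=[[0.0854, -0.008, -0.03, 0.01, 0, 0, -0.009], [0.0854, -0.008, -0.03, 0.01, 0, 0, -0.008], [0.0854, -0.007, -0.026, 0, 0, 0, 0], [0.0854, -0.004, -0.015, 0, 0, 0, 0], [0.0854, 0, 0, 0.01, 0, 0, 0]])

```text
clock: 2.43
tcp_pos: [0.4526, -0.0019, 0.2525]
orientation: [-0.099, 3.136, -0.0]
contact_force: [0.2, 0.3, 0.4]
grip_width: 0.0857
```

```bash
python3 - <<'E'
from h import *
delta((.450,-.006,.156),np.radians(3.4))
f=cam("wrist");cv2.imwrite("pics/w2.png",f["pixels"][:,:,::-1])
f=cam("side");cv2.imwrite("pics/s2.png",f["pixels"][:,:,::-1])
E
```

```text
t 2.43 tcp [ 0.4526 -0.0019  0.2525] F [0.2 0.3 0.4] w 0.0857
tool shift [ 0.0032 -0.0039  0.0965] turn [-0.0004  0.0036  0.0038]
```

View pics/w2.png

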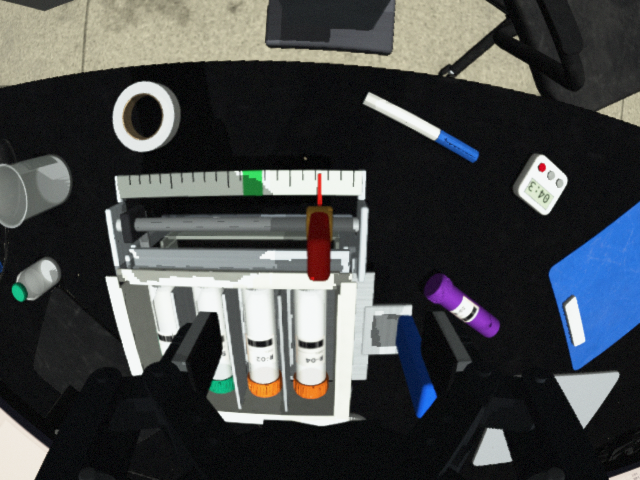

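View pics/s2.png

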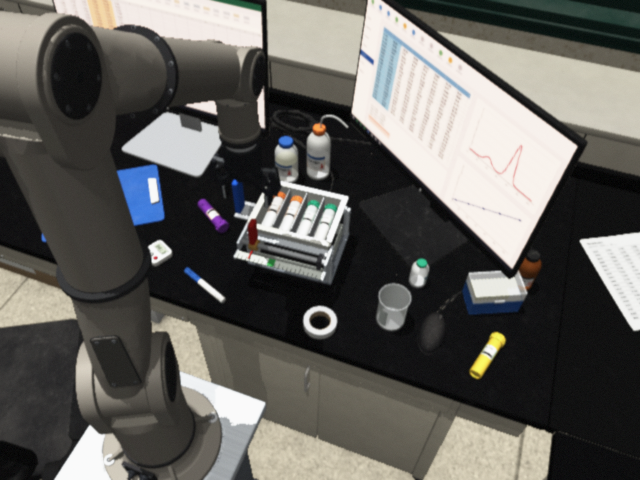

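```bash
python3 - <<'E'
from h import *
f=cam('side');o=r.get_obs()
print(o['tcp_pos'],proj(f,o['tcp_pos']),proj(f,[.45,-.006,.194]))
g=cam('scene');cv2.imwrite("pics/sc2.png",g["pixels"][100:300,200:420,::-1].repeat(3,0).repeat(3,1));print(proj(g,o['tcp_pos']))
w=cam('wrist');q=blob(w,(0,140,150),(8,255,255),(300,205,340,290));print(q,wplane(w,*q[0],.194))
q=blob(w,(45,90,60),(80,255,255),(235,160,275,200));print('band',wplane(w,*q[0],.106));
E
```

```text
[0.44989042 0.00211082 0.2504845 ] (np.float64(246.59628764612586), np.float64(203.35101535909578)) (np.float64(251.9680632261746), np.float64(221.87408028831572))
(np.float64(282.2627611740911), np.float64(184.26144416961876))
(array([309.73333333, 280.56666667]), array([306, 279,   8,   4,  30], dtype=int32)) [ 0.46070106 -0.00441353  0.194     ]
band [ 0.42347572 -0.05920748  0.106     ]
```

View pics/sc2.png

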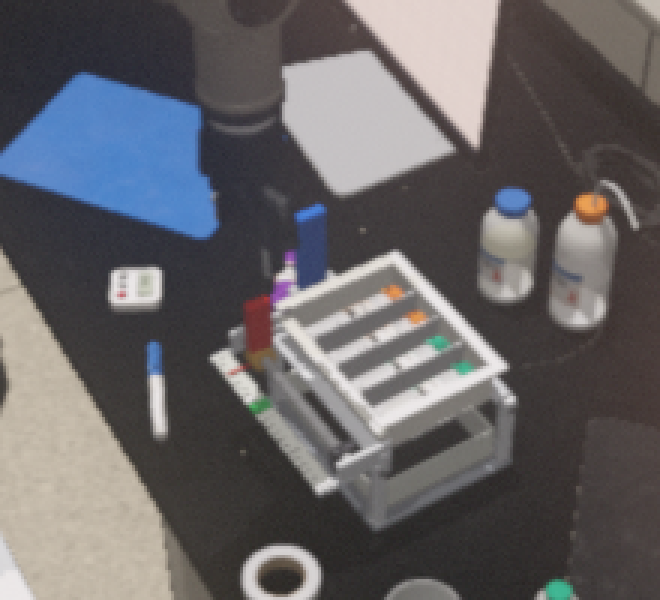

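Projection puts the TCP just above the fin, as intended. I'll settle, then descend.

Call:
play_rows(commands=[[0.0854, 0, -0.007, 0.015, 0, 0, 0], [0.0854, 0, 0, 0, 0, 0, 0], [0.0854, 0, 0, 0, 0, 0, 0]])

```text
clock: 2.93
tcp_pos: [0.4506, -0.0053, 0.2362]
orientation: [0.108, -3.138, 0.0]
contact_force: [-0.2, -0.9, 0.4]
grip_width: 0.0858
```

```bash
python3 - <<'E'
from h import *
delta((.450,-.005,.154),np.radians(3.4))
E
```

```text
t 2.93 tcp [ 0.4506 -0.0053  0.2362] F [-0.2 -0.9  0.4] w 0.0858
tool shift [0.0005 0.0003 0.0822] turn [ 0.     -0.0013  0.0096]
```

Call:
play_rows(commands=[[0.0854, 0, 0, 0.025, 0, 0, 0.009], [0.0854, 0, 0, 0.025, 0, 0, 0], [0.0854, 0, 0, 0.02, 0, 0, 0], [0.0854, 0, 0, 0.01, 0, 0, 0], [0.0854, 0, 0, 0, 0, 0, 0]])

```text
clock: 3.35
tcp_pos: [0.4501, -0.0054, 0.155]
orientation: [0.094, -3.137, 0.001]
contact_force: [0.4, 0.7, 0.0]
grip_width: 0.0853
```

```bash
python3 - <<'E'
from h import *
delta((.450,-.005,.154),np.radians(3.4))
f=cam("wrist");cv2.imwrite("pics/w3.png",f["pixels"][:,:,::-1])
E
```

```text
t 3.35 tcp [ 0.4501 -0.0054  0.155 ] F [0.4 0.7 0. ] w 0.0853
tool shift [0.     0.0004 0.001 ] turn [-0.0004 -0.0034  0.0008]
```

View pics/w3.png

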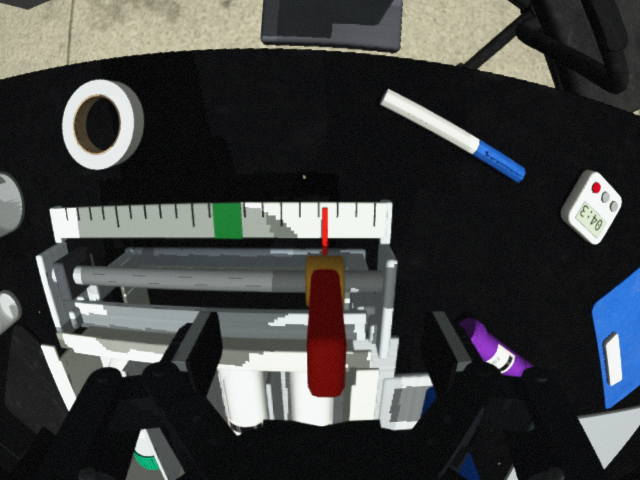

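The fin stands centred between the pads, around (326,340). I'll close on it.

Call:
play_rows(commands=[[0.01, 0, 0, 0, 0, 0, 0], [0.01, 0, 0, 0, 0, 0, 0], [0.01, 0, 0, 0, 0, 0, 0], [0.01, 0, 0, 0, 0, 0, 0], [0.01, 0, 0, 0, 0, 0, 0]], force=40)

```text
clock: 3.82
tcp_pos: [0.4515, -0.0059, 0.1568]
orientation: [-0.093, 3.139, 0.001]
contact_force: [-0.3, -0.9, 0.2]
grip_width: 0.0256
```

Call:
play_rows(commands=[[0.01, 0, 0, 0, 0, 0, 0], [0.01, 0, 0, 0, 0, 0, 0], [0.01, 0, 0, 0, 0, 0, 0]])

```text
clock: 4.07
tcp_pos: [0.4514, -0.0054, 0.1568]
orientation: [-0.093, 3.14, 0.001]
contact_force: [-1.9, 2.1, 5.5]
grip_width: 0.0134
```

```bash
cat > meas.py <<'E'
from h import *
import sys
w=cam('wrist');cv2.imwrite(f"pics/{sys.argv[1]}.png",w["pixels"][:,:,::-1])
yaw=np.radians(3.4);ey=np.array([-np.sin(yaw),np.cos(yaw),0])
x0,y0,x1,y1=map(int,sys.argv[2:6]);h=cv2.cvtColor(w['img'],cv2.COLOR_RGB2HSV)
g=cv2.inRange(h,(45,90,60),(80,255,255));p=cv2.inRange(h,(0,140,80),(10,255,255))
for nm,m,z in(('band',g,.106),('ptr',p,.116)):
    k=np.zeros_like(m);k[y0:y1,x0:x1]=m[y0:y1,x0:x1];n,l,s,c=cv2.connectedComponentsWithStats(k)
    if n<2: print(nm,None);continue
    i=1+np.argmax(s[1:,4]);P=wplane(w,*c[i],z);print(nm,c[i].round(1),s[i],P.round(4),'along',(P@ey).round(4))
delta((.450,-.005,.154),yaw)
E
python3 meas.py w4 200 195 350 245
```

```text
band [227.5 216.6] [213 199  30  36 996] [ 0.4237 -0.0593  0.106 ] along -0.0843
ptr [321.  225.5] [318 204   7  41 225] [ 0.423  -0.0079  0.116 ] along -0.033
t 4.12 tcp [ 0.4515 -0.0054  0.1568] F [-2.3  2.1  6.3] w 0.0136
tool shift [0.0014 0.0005 0.0028] turn [0.0009 0.0005 0.0001]
```

The fin is gripped (13.5 mm opening) and the collar is at about +52 mm. I'll slide it towards the band.

Call:
play_rows(commands=[[0.01, 0, -0.01, 0, 0, 0, 0], [0.01, 0, -0.012, 0, 0, 0, 0], [0.01, 0, -0.012, 0, 0, 0, 0], [0.01, 0, -0.011, 0, 0, 0, 0], [0.01, 0, 0, 0, 0, 0, 0]])

```text
clock: 4.53
tcp_pos: [0.4541, -0.0514, 0.1568]
orientation: [-0.091, 3.14, 0.001]
contact_force: [-1.6, -1.5, 8.4]
grip_width: 0.0135
```

Call:
play_rows(commands=[[0.01, 0, 0, 0, 0, 0, 0], [0.01, 0, 0, 0, 0, 0, 0]])

```text
clock: 4.7
tcp_pos: [0.4541, -0.0514, 0.1568]
orientation: [-0.092, 3.14, -0.001]
contact_force: [-2.0, -1.0, 7.6]
grip_width: 0.0135
```

```bash
python3 meas.py w5 200 180 400 245
```

```text
band [308.4 215.7] [296 198  31  38 885] [ 0.4236 -0.0608  0.106 ] along -0.0858
ptr [321.  225.3] [318 204   7  41 224] [ 0.4256 -0.0539  0.116 ] along -0.0791
t 4.75 tcp [ 0.4541 -0.0514  0.1568] F [-2.4 -1.   7.1] w 0.0133
tool shift [0.0014 0.0465 0.0028] turn [-0.0005  0.0005 -0.0007]
```

View pics/w5.png

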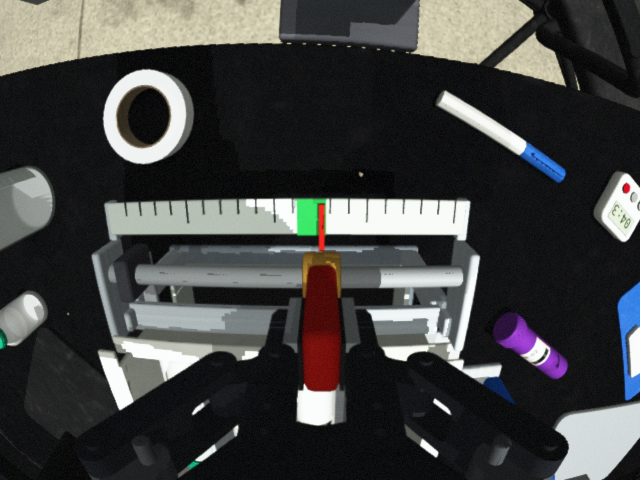

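The pointer is at column 321 and the band spans 296–327, so it needs about 5.5 mm more.

Call:
play_rows(commands=[[0.01, 0, -0.006, 0, 0, 0, 0], [0.01, 0, 0, 0, 0, 0, 0], [0.01, 0, 0, 0, 0, 0, 0]])

```text
clock: 5.0
tcp_pos: [0.4544, -0.0561, 0.1568]
orientation: [-0.093, 3.14, 0.002]
contact_force: [-1.5, 3.2, 7.2]
grip_width: 0.0134
```

```bash
python3 meas.py w6 200 180 400 245; python3 -c "
import cv2
a=cv2.imread('pics/w6.png')[180:300,250:400];cv2.imwrite('pics/w6c.png',cv2.resize(a,None,fx=5,fy=5))"
```

```text
band [319.6 215.7] [305 198  30  38 899] [ 0.4235 -0.0595  0.106 ] along -0.0846
ptr [321.  225.5] [318 204   7  41 224] [ 0.4259 -0.0586  0.116 ] along -0.0838
t 5.05 tcp [ 0.4544 -0.0561  0.1568] F [-1.8  3.2  7.9] w 0.0135
tool shift [0.0013 0.0513 0.0028] turn [0.0009 0.0003 0.0002]
```

View pics/w6c.png

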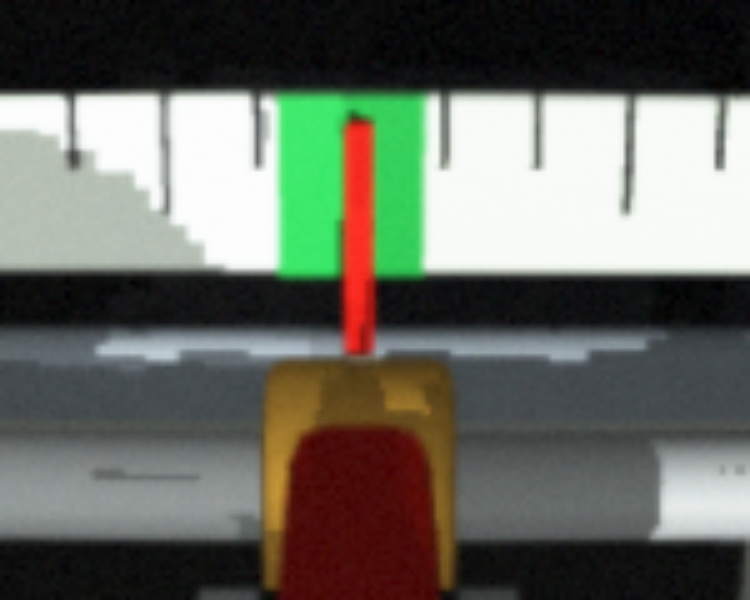

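The pointer is within about 1 mm of the band's middle. I'll open and rise.

Call:
play_rows(commands=[[0.0854, 0, 0, 0, 0, 0, 0], [0.0854, 0, 0, 0, 0, 0, 0], [0.0854, 0, 0, 0, 0, 0, 0], [0.0854, 0, 0, 0, 0, 0, 0], [0.0854, 0, 0, 0, 0, 0, 0]])

```text
clock: 5.47
tcp_pos: [0.4541, -0.057, 0.1562]
orientation: [0.093, -3.14, 0.0]
contact_force: [0.1, 0.2, -0.0]
grip_width: 0.0732
```

Call:
play_rows(commands=[[0.0854, 0, 0, 0, 0, 0, 0], [0.0854, 0, 0, -0.01, 0, 0, 0], [0.0854, 0, 0, -0.025, 0, 0, 0], [0.0854, 0, 0, -0.035, 0, 0, 0], [0.0854, 0, 0, -0.03, 0, 0, 0]])

```text
clock: 5.88
tcp_pos: [0.4539, -0.0573, 0.2584]
orientation: [0.092, -3.14, 0.001]
contact_force: [1.1, 0.7, 0.1]
grip_width: 0.0852
```

```bash
python3 meas.py w7 200 150 400 245;python3 - <<'E'
from h import *
delta((.5545,.0815,.255),np.radians(3.4))
E
```

```text
band [321.3 183.4] [312 172  20  25 385] [ 0.4235 -0.0598  0.106 ] along -0.0848
ptr [322.6 191.4] [321 175   4  33 122] [ 0.428  -0.0585  0.116 ] along -0.0838
t 5.93 tcp [ 0.4573 -0.0576  0.264 ] F [ 1.2 -1.1  4.1] w 0.0858
tool shift [0.0053 0.0529 0.1099] turn [ 0.0004  0.0092 -0.0015]
t 5.93 tcp [ 0.4573 -0.0576  0.264 ] F [ 1.2 -1.1  4.1] w 0.0858
tool shift [-0.105   0.1332  0.01  ] turn [ 0.0004  0.0092 -0.0015]
```

View pics/w7.png

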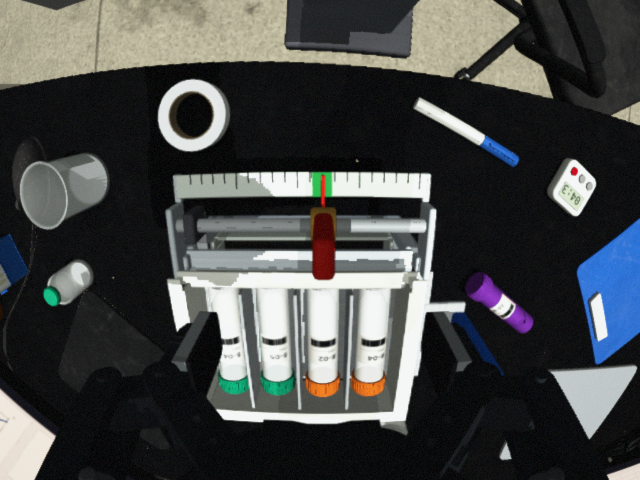

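The collar stays on the band after release (pointer column 322.6, band 321.3). Now to the handle.

Call:
play_rows(commands=[[0.0854, -0.026, 0.033, 0, 0, 0, 0], [0.0854, -0.026, 0.033, 0, 0, 0, 0], [0.0854, -0.026, 0.033, 0, 0, 0, 0], [0.0854, -0.026, 0.033, 0, 0, 0, 0], [0.0854, 0, 0, 0, 0, 0, 0]])

```text
clock: 6.35
tcp_pos: [0.5526, 0.089, 0.2565]
orientation: [-0.109, 3.137, 0.005]
contact_force: [0.3, 1.8, -0.0]
grip_width: 0.0854
```

Call:
play_rows(commands=[[0.0854, 0, 0, 0, 0, 0, 0], [0.0854, 0, 0, 0, 0, 0, 0]])

```text
clock: 6.52
tcp_pos: [0.5491, 0.0792, 0.2563]
orientation: [0.092, -3.14, 0.001]
contact_force: [-0.4, 0.2, 0.1]
grip_width: 0.0853
```

```bash
python3 - <<'E'
from h import *
delta((.555,.082,.155),np.radians(3.4))
f=cam("wrist");cv2.imwrite("pics/w8.png",f["pixels"][:,:,::-1])
E
```

```text
t 6.52 tcp [0.5491 0.0792 0.2563] F [-0.4  0.2  0.1] w 0.0853
tool shift [-0.0061  0.0026  0.1013] turn [-0.0009 -0.0006 -0.0005]
```

View pics/w8.png

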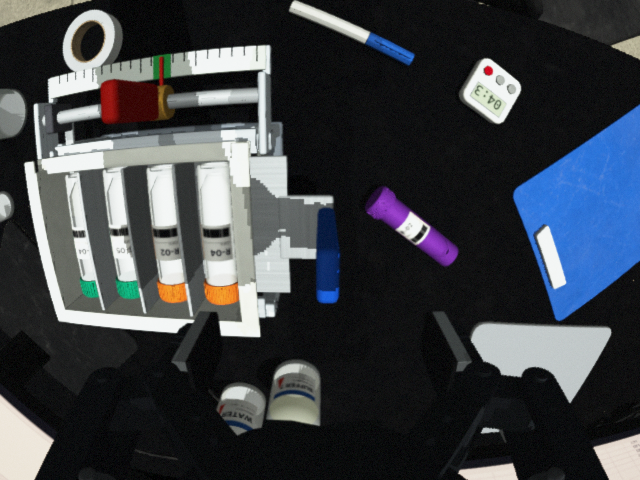

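```bash
python3 - <<'E'
from h import *
f=cam("side")
for uv in((286,143),(319,130)):
  for z in(.12,.16,.2): print(uv,z,plane(f,*uv,z).round(3))
print('base',plane(f,286,180,0).round(3),plane(f,319,178,0).round(3))
E
```

```text
(286, 143) 0.12 [0.804 0.06  0.12 ]
(286, 143) 0.16 [0.761 0.041 0.16 ]
(286, 143) 0.2 [0.717 0.022 0.2  ]
(319, 130) 0.12 [ 0.888 -0.004  0.12 ]
(319, 130) 0.16 [ 0.842 -0.021  0.16 ]
(319, 130) 0.2 [ 0.795 -0.037  0.2  ]
base [0.785 0.055 0.   ] [ 0.827 -0.03   0.   ]
```

Call:
play_rows(commands=[[0.0854, -0.006, 0.003, 0.02, 0, 0, 0], [0.0854, 0, 0, 0.01, 0, 0, 0], [0.0854, 0, 0, 0, 0, 0, 0], [0.0854, 0, 0, 0, 0, 0, 0]])

```text
clock: 6.95
tcp_pos: [0.5543, 0.0822, 0.226]
orientation: [0.091, -3.138, 0.001]
contact_force: [0.4, -0.4, 0.9]
grip_width: 0.0854
```

```bash
python3 - <<'E'
from h import *
delta((.555,.082,.155),np.radians(3.4))
f=cam("wrist");cv2.imwrite("pics/w9.png",f["pixels"][:,:,::-1])
E
```

```text
t 6.95 tcp [0.5543 0.0822 0.226 ] F [ 0.4 -0.4  0.9] w 0.0854
tool shift [-0.0008 -0.0002  0.071 ] turn [-0.0005 -0.0018 -0.0014]
```

View pics/w9.png

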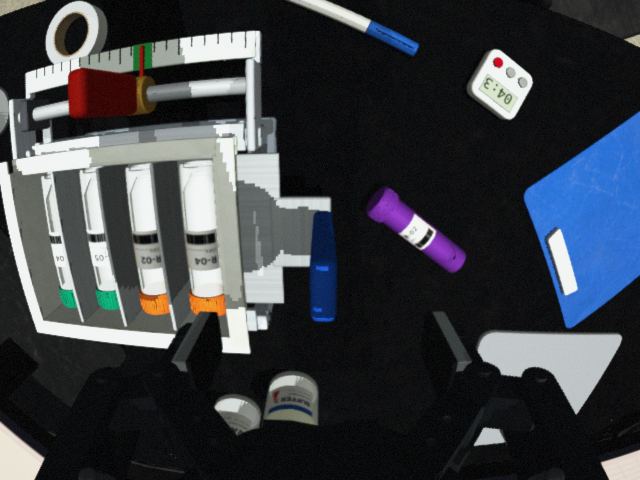

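The handle is centred between the pads at column 323, and the bottles are well clear. I'll descend and grip.

Call:
play_rows(commands=[[0.0854, 0, 0, 0.02, 0, 0, 0], [0.0854, 0, 0, 0.025, 0, 0, 0], [0.0854, 0, 0, 0.016, 0, 0, 0], [0.0854, 0, 0, 0.009, 0, 0, 0], [0.0854, 0, 0, 0, 0, 0, 0]])

```text
clock: 7.42
tcp_pos: [0.5543, 0.0829, 0.1552]
orientation: [0.093, -3.138, 0.001]
contact_force: [-0.6, 0.8, 0.7]
grip_width: 0.0853
```

Call:
play_rows(commands=[[0.01, 0, 0, 0, 0, 0, 0], [0.01, 0, 0, 0, 0, 0, 0], [0.01, 0, 0, 0, 0, 0, 0], [0.01, 0, 0, 0, 0, 0, 0], [0.01, 0, 0, 0, 0, 0, 0]])

```text
clock: 7.83
tcp_pos: [0.5557, 0.0833, 0.157]
orientation: [-0.093, 3.139, 0.001]
contact_force: [-0.2, -0.9, 0.0]
grip_width: 0.0255
```

Call:
play_rows(commands=[[0.01, 0, 0, 0, 0, 0, 0], [0.01, 0, 0, 0, 0, 0, 0], [0.01, 0, 0, 0, 0, 0, 0], [0.01, 0, 0, 0, 0, 0, 0]])

```text
clock: 8.17
tcp_pos: [0.5555, 0.0833, 0.1568]
orientation: [-0.093, 3.14, 0.0]
contact_force: [-2.9, -0.3, 5.4]
grip_width: 0.0135
```

```bash
python3 - <<'E'
from h import *
delta((.555,.082,.155),np.radians(3.4))
f=cam("wrist");cv2.imwrite("pics/w10.png",f["pixels"][:,:,::-1])
E
```

```text
t 8.17 tcp [0.5555 0.0833 0.1568] F [-2.9 -0.3  5.4] w 0.0135
tool shift [ 0.0006 -0.0013  0.0018] turn [ 0.0003  0.0006 -0.0003]
```

View pics/w10.png

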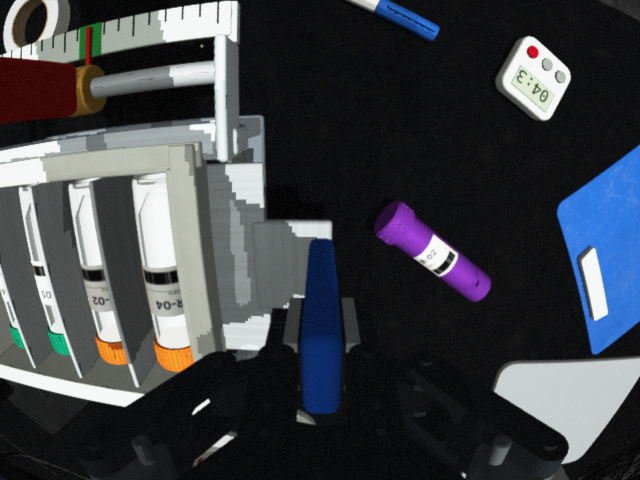

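The handle is gripped. I'll pull about 85 mm first, then creep to the collar.

Call:
play_rows(commands=[[0.01, 0, 0.01, 0, 0, 0, 0], [0.01, 0, 0.015, 0, 0, 0, 0], [0.01, 0, 0.018, 0, 0, 0, 0], [0.01, 0, 0.018, 0, 0, 0, 0], [0.01, 0, 0.015, 0, 0, 0, 0]])

```text
clock: 8.63
tcp_pos: [0.5511, 0.1591, 0.1568]
orientation: [-0.092, 3.14, -0.001]
contact_force: [-0.9, -3.3, 5.2]
grip_width: 0.0136
```

Call:
play_rows(commands=[[0.01, 0, 0.009, 0, 0, 0, 0], [0.01, 0, 0, 0, 0, 0, 0], [0.01, 0, 0, 0, 0, 0, 0]])

```text
clock: 8.88
tcp_pos: [0.5505, 0.1701, 0.1568]
orientation: [-0.095, 3.139, 0.003]
contact_force: [-0.8, 2.0, 4.3]
grip_width: 0.0135
```

```bash
cat > m2.py <<'E'
from h import *
import sys
yaw=np.radians(3.4);ey=np.array([-np.sin(yaw),np.cos(yaw),0]);o=r.get_obs()
print('pull mm',((o['tcp_pos']-np.array([.5555,.0833,.1568]))@ey*1000).round(2),'F',o['contact_force'].round(1))
for n in ('wrist','side'):
  f=cam(n);cv2.imwrite(f"pics/{sys.argv[1]}{n}.png",f["pixels"][:,:,::-1])
a=f['pixels'][140:300,180:400,::-1];cv2.imwrite(f"pics/{sys.argv[1]}c.png",cv2.resize(a,None,fx=3.5,fy=3.5,interpolation=cv2.INTER_CUBIC))
E
python3 m2.py p1
```

```text
pull mm 86.99 F [-0.8  2.   4.3]
```

View pics/p1c.png

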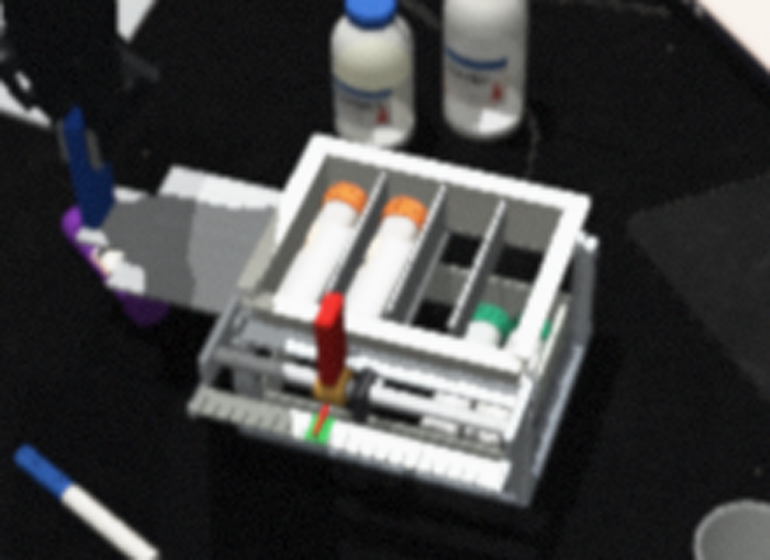

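View pics/p1wrist.png

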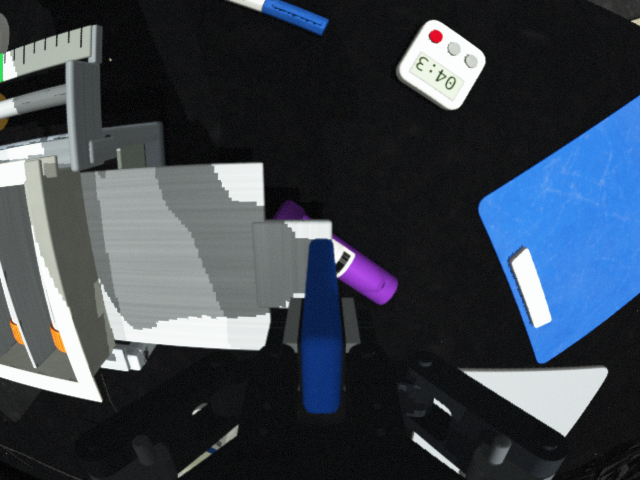

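Both green tubes are down at 87 mm, and a small gap remains between the dog and the collar. I'll creep on.

Call:
play_rows(commands=[[0.01, 0, 0.002, 0, 0, 0, 0], [0.01, 0, 0.0015, 0, 0, 0, 0], [0.01, 0, 0, 0, 0, 0, 0], [0.01, 0, 0, 0, 0, 0, 0]])

```text
clock: 9.32
tcp_pos: [0.5504, 0.1712, 0.1568]
orientation: [-0.092, 3.14, -0.0]
contact_force: [-1.6, -0.7, 6.2]
grip_width: 0.0135
```

Call:
play_rows(commands=[[0.01, 0, 0.001, 0, 0, 0, 0], [0.01, 0, 0, 0, 0, 0, 0]])

```text
clock: 9.48
tcp_pos: [0.5504, 0.1719, 0.1568]
orientation: [-0.092, 3.14, -0.001]
contact_force: [-1.2, -1.2, 6.3]
grip_width: 0.0135
```

```bash
python3 m2.py p2
```

```text
pull mm 88.76 F [-1.2 -1.2  6.3]
```

View pics/p2c.png

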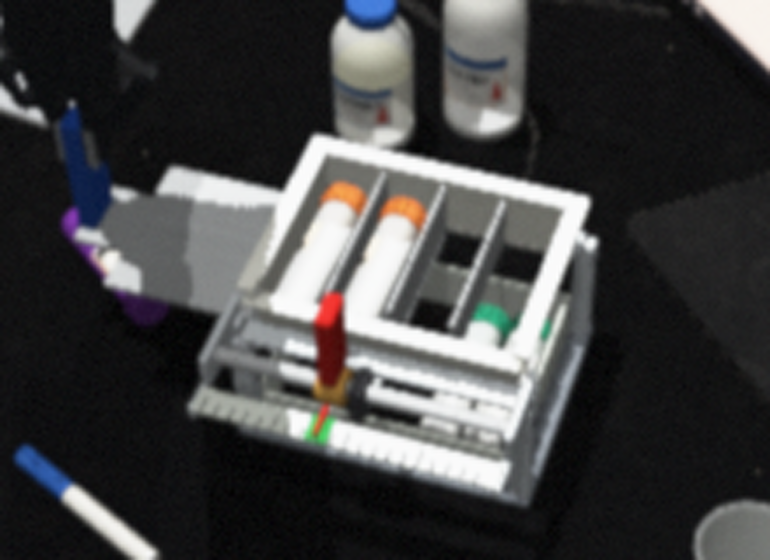

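Call:
play_rows(commands=[[0.01, 0, 0.0015, 0, 0, 0, 0], [0.01, 0, 0, 0, 0, 0, 0]])

```text
clock: 9.75
tcp_pos: [0.5503, 0.1734, 0.1568]
orientation: [-0.092, 3.14, -0.001]
contact_force: [-1.5, -1.6, 6.7]
grip_width: 0.0135
```

Call:
play_rows(commands=[[0.01, 0, 0.001, 0, 0, 0, 0], [0.01, 0, 0, 0, 0, 0, 0]])

```text
clock: 9.92
tcp_pos: [0.5502, 0.1743, 0.1568]
orientation: [-0.092, 3.14, -0.001]
contact_force: [-1.5, -2.4, 6.1]
grip_width: 0.0136
```

Call:
play_rows(commands=[[0.01, 0, 0.001, 0, 0, 0, 0], [0.01, 0, 0, 0, 0, 0, 0]])

```text
clock: 10.08
tcp_pos: [0.5502, 0.1753, 0.1568]
orientation: [-0.092, 3.14, -0.001]
contact_force: [-1.1, -2.4, 6.2]
grip_width: 0.0138
```

```bash
python3 m2.py p3
```

```text
pull mm 92.12 F [-1.1 -2.4  6.2]
```

View pics/p3c.png

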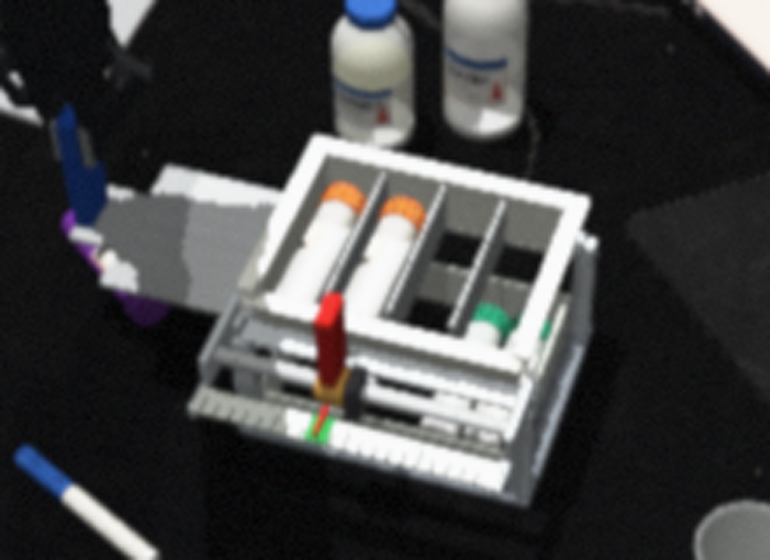

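Contact is due within a millimetre or so, so I'll use smaller steps.

Call:
play_rows(commands=[[0.01, 0, 0.0007, 0, 0, 0, 0], [0.01, 0, 0, 0, 0, 0, 0]])

```text
clock: 10.35
tcp_pos: [0.5501, 0.1759, 0.1568]
orientation: [-0.092, 3.14, -0.001]
contact_force: [-0.5, -3.1, 5.1]
grip_width: 0.0135
```

Call:
play_rows(commands=[[0.01, 0, 0.0007, 0, 0, 0, 0], [0.01, 0, 0, 0, 0, 0, 0]])

```text
clock: 10.52
tcp_pos: [0.5501, 0.1759, 0.1568]
orientation: [-0.091, 3.14, -0.002]
contact_force: [-1.6, -4.1, 6.7]
grip_width: 0.0135
```

```bash
python3 m2.py p4
```

```text
pull mm 92.77 F [-1.6 -4.1  6.7]
```

View pics/p4c.png

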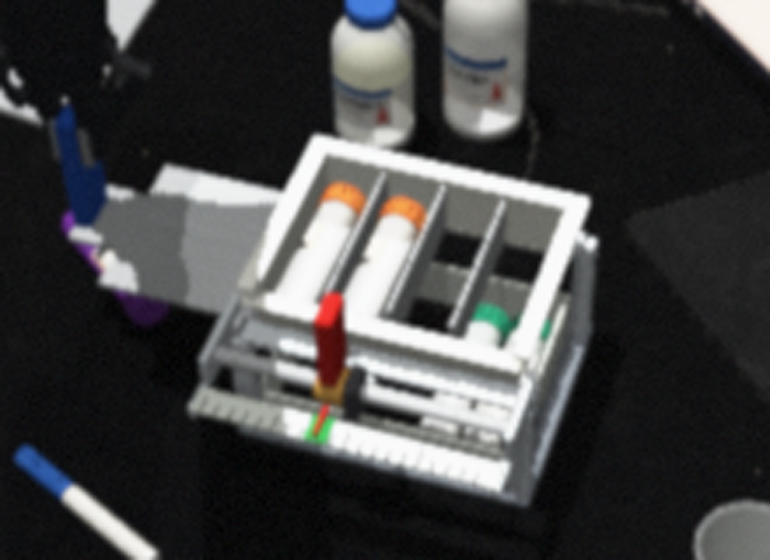

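The last step did not move the TCP and the resisting force rose, at 92.8 mm against about 92.8 mm expected. One more small nudge to confirm.

Call:
play_rows(commands=[[0.01, 0, 0.0007, 0, 0, 0, 0], [0.01, 0, 0, 0, 0, 0, 0]])

```text
clock: 10.78
tcp_pos: [0.5501, 0.1759, 0.1568]
orientation: [-0.09, 3.14, -0.003]
contact_force: [-1.7, -5.0, 7.5]
grip_width: 0.0134
```

```bash
python3 m2.py p5
```

```text
pull mm 92.78 F [-1.7 -5.   7.5]
```

The gate has met the collar: it is blocked with the force rising, and the collar has not moved. Now I'll push it shut.

Call:
play_rows(commands=[[0.01, 0, -0.01, 0, 0, 0, 0], [0.01, 0, -0.016, 0, 0, 0, 0], [0.01, 0, -0.018, 0, 0, 0, 0], [0.01, 0, -0.018, 0, 0, 0, 0], [0.01, 0, -0.016, 0, 0, 0, 0]])

```text
clock: 11.3
tcp_pos: [0.5545, 0.1011, 0.1568]
orientation: [-0.094, 3.139, 0.003]
contact_force: [-1.9, 4.5, 6.3]
grip_width: 0.0137
```

Call:
play_rows(commands=[[0.01, 0, -0.01, 0, 0, 0, 0], [0.01, 0, -0.004, 0, 0, 0, 0], [0.01, 0, 0, 0, 0, 0, 0], [0.01, 0, 0, 0, 0, 0, 0]])

```text
clock: 11.63
tcp_pos: [0.5554, 0.0851, 0.1568]
orientation: [-0.091, 3.14, -0.001]
contact_force: [-0.7, -2.2, 7.1]
grip_width: 0.0133
```

```bash
python3 m2.py p6
```

```text
pull mm 1.84 F [-0.7 -2.2  7.1]
```

Call:
play_rows(commands=[[0.01, 0, -0.0015, 0, 0, 0, 0], [0.01, 0, 0, 0, 0, 0, 0]])

```text
clock: 11.9
tcp_pos: [0.5554, 0.085, 0.1568]
orientation: [-0.093, 3.14, 0.001]
contact_force: [-1.4, 0.7, 6.6]
grip_width: 0.0136
```

Call:
play_rows(commands=[[0.01, 0, -0.0015, 0, 0, 0, 0], [0.01, 0, 0, 0, 0, 0, 0]])

```text
clock: 12.07
tcp_pos: [0.5555, 0.0841, 0.1568]
orientation: [-0.093, 3.14, 0.002]
contact_force: [-3.1, 1.4, 6.7]
grip_width: 0.0137
```

Call:
play_rows(commands=[[0.01, 0, -0.0015, 0, 0, 0, 0], [0.01, 0, 0, 0, 0, 0, 0]])

```text
clock: 12.23
tcp_pos: [0.5555, 0.0832, 0.1568]
orientation: [-0.094, 3.14, 0.003]
contact_force: [-2.1, 3.5, 7.8]
grip_width: 0.0135
```

Call:
play_rows(commands=[[0.01, 0, -0.002, 0, 0, 0, 0], [0.01, 0, 0, 0, 0, 0, 0]])

```text
clock: 12.4
tcp_pos: [0.5555, 0.0832, 0.1568]
orientation: [-0.096, 3.14, 0.006]
contact_force: [-2.8, 8.5, 6.7]
grip_width: 0.0134
```

```bash
python3 m2.py p7
```

```text
pull mm -0.13 F [-2.8  8.5  6.7]
```

View pics/p7c.png

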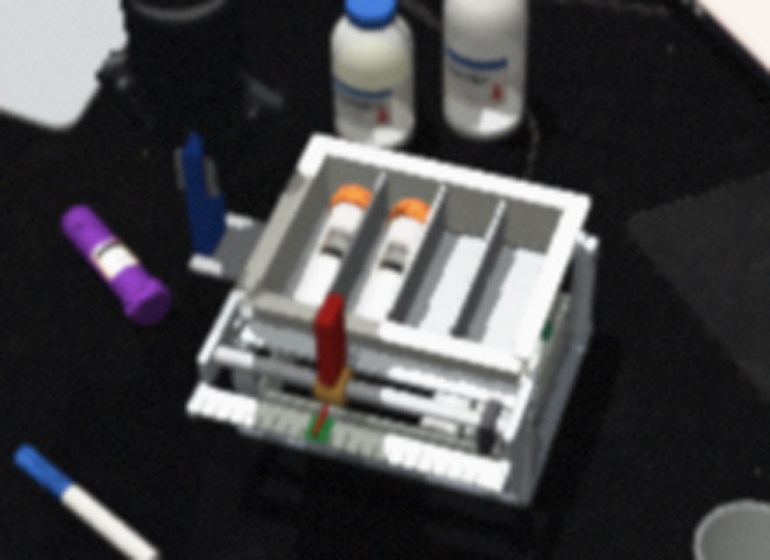

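The gate is on its end stop: blocked at 8.5 N, back at the starting position. I'll release and retreat.

Call:
play_rows(commands=[[0.0854, 0, 0, 0, 0, 0, 0], [0.0854, 0, 0, 0, 0, 0, 0], [0.0854, 0, 0, 0, 0, 0, 0], [0.0854, 0, 0, 0, 0, 0, 0], [0.0854, 0, 0, 0, 0, 0, 0]])

```text
clock: 12.92
tcp_pos: [0.5553, 0.0794, 0.1561]
orientation: [0.092, -3.14, 0.001]
contact_force: [-0.3, 0.5, 0.0]
grip_width: 0.0736
```

Call:
play_rows(commands=[[0.0854, 0, 0, 0, 0, 0, 0], [0.0854, 0, 0, -0.01, 0, 0, 0], [0.0854, 0, 0, -0.03, 0, 0, 0], [0.0854, 0, 0, -0.035, 0, 0, 0], [0.0854, 0, 0, -0.035, 0, 0, 0]])

```text
clock: 13.33
tcp_pos: [0.5549, 0.0795, 0.2679]
orientation: [0.092, -3.139, 0.001]
contact_force: [1.0, -0.5, -0.2]
grip_width: 0.0854
```

Call:
play_rows(commands=[[0.0854, 0.02, 0.02, -0.01, 0, 0, 0], [0.0854, 0.02, 0.02, 0, 0, 0, 0], [0.0854, 0.02, 0.01, 0, 0, 0, 0], [0.0854, 0.01, 0, 0, 0, 0, 0], [0.0854, 0, 0, 0, 0, 0, 0]])

```text
clock: 13.75
tcp_pos: [0.4809, 0.1258, 0.2769]
orientation: [0.096, -3.14, -0.001]
contact_force: [1.0, 0.4, 0.7]
grip_width: 0.0855
```

```bash
python3 m2.py q1; python3 - <<'E'
from h import *
B={'side':(225,165,250,220),'scene':(294,160,315,200)}
for n in B:
    f=cam(n);b=blob(f,(100,120,185),(125,255,255),B[n]);print(n,b and (b[0].round(1),plane(f,*b[0],.2).round(4)))
E
```

```text
pull mm 46.84 F [1.  0.4 0.7]
side (array([236. , 179.5]), array([0.5535, 0.082 , 0.2   ]))
scene (array([302.5, 170.5]), array([0.5566, 0.0789, 0.2   ]))
```

View pics/q1wrist.png

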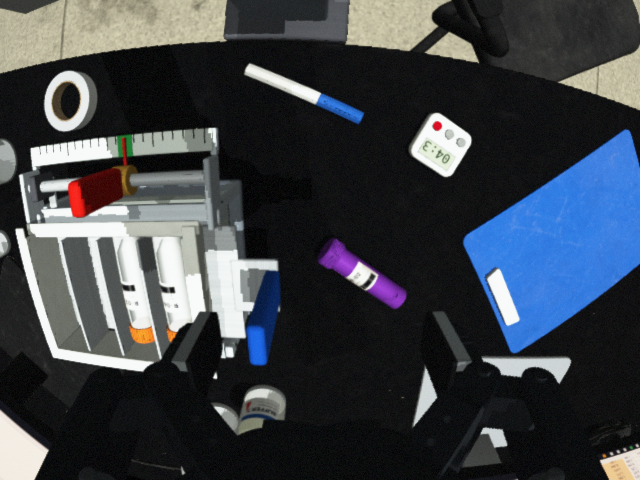

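View pics/q1c.png

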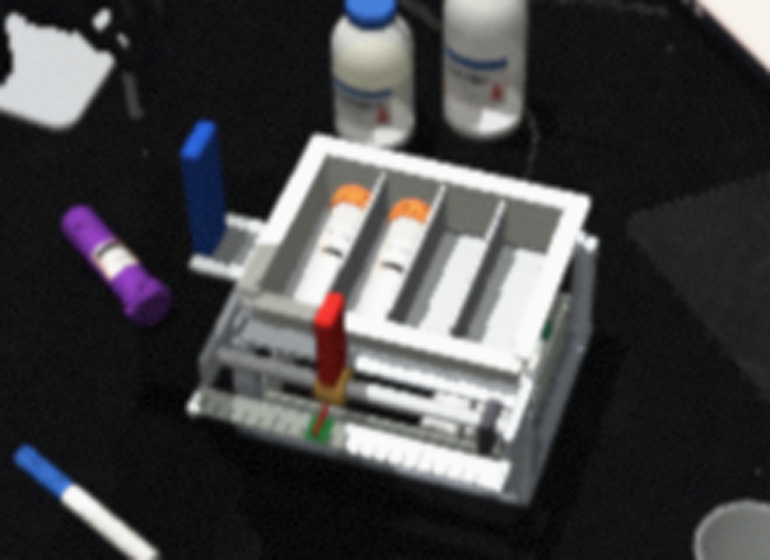

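```bash
python3 - <<'E'
from h import *
g=cam('scene');a=g["pixels"][180:280,270:380,::-1];cv2.imwrite("pics/q2.png",cv2.resize(a,None,fx=6,fy=6,interpolation=cv2.INTER_CUBIC))
E
```

```text
(no output)
```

View pics/q2.png

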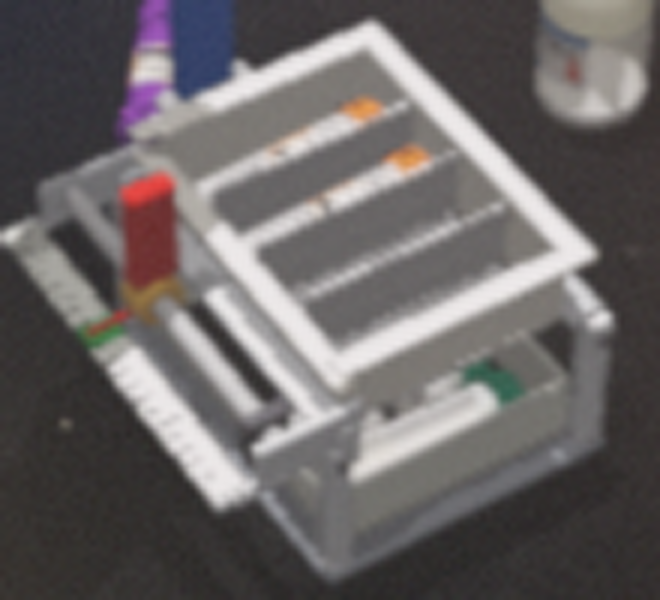

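The scene crop shows two green caps in the tray at (500,385) and (475,372), both green lanes empty, the two orange tubes still in the hopper, and the pointer on the band. Handing in.

```bash
python3 -c "
from bench import r
print(r.hand_in())"
```

```text
the job is handed in; nothing more can be done
None
```

The job is done and handed in at about 14 s of the 58 s allowed.

- **Collar:** I slid it about 51 mm and let it go. The pointer stood within about 1 mm of the band's middle after release, and it was still on the band in the last pictures.
- **Gate opening:** I pulled it 92.8 mm by the blue handle. It stopped there with the resistance rising to 5 N and the collar not moving, so it had met the collar. Both green-capped tubes dropped.
- **Gate closing:** I pushed it back to its end stop, where it blocked at 8.5 N. The handle is at the same image position as at the start, within 0.2 px.
- **Final pictures:** Two green caps are in the tray, both green lanes are empty, and both orange-capped tubes are still in the hopper. I never touched the bottle, the timer or the look-alike tubes.

The camera views differed by 2–4 mm on the handle and fin positions, so I averaged them. No check failed.

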